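# Lock the paste pot in place and hold the paste brush level over it

### The job

Get the pasting station ready: push the pot's carriage fully home against the wooden stop, then swing the red-knobbed lever all the way across behind it to lock it. Then draw the paste brush out of its sloping rest, turn it level and finish while still holding it there, bristles over the middle of the pot's mouth and about 10 cm above the rim, touching nothing but the gripper. Leave the two loose thread spools and the loose bone folder where they are.

Things in the scene. Friction and masses are not known exactly. Their poses are not given: they have to be found in the camera images.
- station: the fixed pasting station to the left: plywood base 140x270x12 mm; origin at the centre of its underside on the bench, z up, its y along the track. The carriage slides to the station's +y (to the left seen from the robot) up to a wooden stop 38 mm high at the +y end. Yaw varies.
- pot_carriage (a joint): travel of the aluminium carriage that carries the pot, m: 0 = farthest from the stop, 0.080 = fully home against the stop. Starts between 0 and 0.03; friction about 2 N; stays where it is left. The lever can come across behind it only when the carriage is home.
- push_post (a point): point on the steel post (13 mm thick with an 18 mm black ball on top, ball top 90 mm above the bench) that stands on the carriage behind the pot, 62 mm from the pot's axis towards the station's -y; this point is 63 mm above the bench, on the post's axis. It moves with the carriage.
- pot_mouth (a point): centre of the rim of the grey-brown stoneware paste pot, 72 mm across, fixed on the carriage; the rim is 95 mm above the bench. It moves with the carriage.
- lock_lever (a joint): angle of the flat dark steel lever, rad: 0 = points along the track to the station's -y beside it (near side), grows anticlockwise seen from above, 1.57 = straight across the track behind the carriage, fully locked at its stop; range -0.4 to 1.57. Starts between -0.35 and 0. Stiff enough (0.06 N m) to stay where it is left.
- lever_knob (a point): middle of the upright red knob (16 mm across, 30 mm tall, from 34 to 64 mm above the bench) at the lever's free end, 90 mm from the pivot; the flat arm below it lies 18 to 27 mm above the bench. At the locked position the knob is 34 mm to the far side of the track's middle line and about 40 mm from the push post.
- lever_pivot (a point): point on the lever's vertical pivot axis, at the height of the red knob's middle; fixed to the station 56 mm to the near side (station -x) of the track's middle line.
- brush_rest: the fixed wooden brush rest to the right: base 150x84x12 mm carrying a socket that slopes at 35 degrees to the bench, closed at its low far end, open at its upper end towards the robot, with a brass strap over it. The highest part is about 115 mm above the bench. Its -x axis points the way the brush handle leans; yaw varies.
- rest_mouth (a point): centre of the socket's open upper end, on the brush's axis, 94 mm above the bench. The socket is 34 mm wide and 85 mm deep: pull the brush 85 mm or more along its own axis to free it.
- paste_brush: the round paste brush with wooden handle, 215 mm long, 28 mm across at bristles and ferrule, 50 g or so (mass varies). Origin on its surface half-way along; its +y axis points from the bristles to the handle's end. At the start it lies in the rest with the handle sloping up at 35 degrees towards the robot.
- brush_grip (a point): point on the brush's axis in the handle, 73 mm from the handle's end and 117 mm from the bristle centre; the tapering handle is about 16 mm thick here. Same axes as the brush. About 130 mm above the bench at the start.
- brush_bristles (a point): centre of the bristles, on the brush's axis, 26 mm from the bristle tip. Same axes as the brush. At the start inside the rest.
- spool_white: wooden spool of white thread, standing loose, 42 mm across, 52 mm tall; origin at the centre of its underside. Leave it.
- spool_red: wooden spool of red thread, standing loose, 42 mm across, 52 mm tall; origin at the centre of its underside. Leave it.
- loose_folder: loose cream bone folder, 24x147x8 mm, lying flat in front of the work, roughly pointing away from the robot; origin at the centre of its underside, long axis its y. Leave it.

How it is judged:
By the outcome, as a careful person would: the job done as asked, in the order asked, and still so for the second after the job is handed in, while the arm keeps its last pose, push and grip.
It also fails if it takes over 72 s, if anything falls off the work surface, if the arm or the gripper's body presses on something with over 40 N, if the wrist force passes 120 N, or if a joint passes its speed limit or range.

### The arm

A 6-joint arm with a two-finger parallel gripper is mounted at the origin on a cart in front of the work surface, level with it; the furniture and walls round the work are solid. World frame = base frame: x ahead of the robot, y to its left, z up, the work surface at z = 0. Lengths are in mm, angles in rad, forces in N, time in s.
With the tool pointing down it reaches from about 350 to 775 mm from the base axis. Payload 7.3 kg.
Tool frame: the origin (TCP) lies at the very end of the fingers, on their centre line; the grasp point (between the pads) lies bot.grip_point_offset behind it (bot.grip_point_offset is the distance from the TCP to the grasp point, in mm); z points along the fingers, y is the line along which they close (so a half turn about z gives the same grasp; the last joint's range is limited). The gripper opens to 92 mm and grips with 3 to 60 N. Pads are 19 mm wide; open, the fingers measure 130 mm over their backs; the gripper's body (75 mm by 190 mm) begins 47 mm behind the grasp point.
Start: joints at [1.055, 0.342, 1.524, -0, 1.275, -0.146], TCP at [189.737, 489.535, 226.741] pointing down, gripper open.
Joint ranges: [-2.53, 2.53], [-0.77, 2.02], [0.04, 2.7], [-1, 4.14], [0.28, 2.66], [-3.11, 3.11]. Speed limits (rad/s): [2.57, 2.57, 3.14, 3.14, 3.14, 3.14].

### API

Orientations are given as [roll, pitch, yaw] about the fixed x, y, z axes, in that order (R = Rz(yaw) Ry(pitch) Rx(roll)).
In Python, from plant import bot gives the robot as it stands. The module is installed in compiled form; this text tells all that it offers.
- The arm moves only by the tool carry_out, never from a script. Its argument "plan" is a list of rows, each an object of numbers: "tx", "ty", "tz": the shift along the world's x, y, z in mm; "rx", "ry", "rz": the turn, a rotation vector about the world's x, y, z in rad. A call has 1 to 12 rows; each row shifts and turns the commanded pose from where the row before left it; what a row does not reach is not made up. A row lasts 1/10 s, in which the tool goes at most 50 mm and 8.59 degrees, less where a joint would pass 70% of its speed; a pose out of reach is approached as far as the arm can. A call with a gripper value outside its range is refused whole. "gripper" is the closure, from 0 (fully open) to 1 (shut), set as the call begins (left out, the last holds). The fingers move at their own pace and stop on an object; the grip force is fixed at half the most. Time passes only in rows, so rows that do not move let the fingers close. It gives the time, the measured TCP pose, the force, the opening and the grip force at its end, in the units of the state.
- bot.get_obs(): the state, without advancing time (a new reading comes with each control period).
- bot.capture(name): name is "scene" or "top" or "wrist"; returns the picture (400x640x3 uint8, red, green, blue); there is no depth.
- bot.camera_model(name): a dict with "camera_matrix" (3x3 intrinsics, pixels), "dist" ([k1, k2, p1, p2, k3] as OpenCV has them; the pictures are not rectified), "R" (3x3) and "t" (3): a world point X has camera coordinates R X + t. Camera axes: x right, y down, z forward; pixel columns grow to the right and rows downward; lengths in mm; the calibration is good to about 2 mm. A picture is of the moment at which its call begins: read the wrist's pose just before it. camera_model takes no time and is no camera call; for the wrist camera it gives the pose at the moment of the call.
- bot.close_job(): hands the job in; it is judged then, once.
The state is a dict: "time": time; "joint_positions": joint angles; "dq": joint speeds; "tau": joint torques, N m; "tool_pos": TCP position; "tcp_rot": TCP orientation; "contact_force": force on the tool from outside, world axes, zero at the start; "moment": the same for the moment, N m; "grip_width": finger opening in mm; "finger_force": force on a finger pad.
Only numpy, scipy, OpenCV 4.12 (cv2) and the standard library are available. Lean on these libraries where they do the work, as an engineer would, in place of code of your own. Each camera call takes 0.05 s, during which the arm holds its last target. There are 200 camera calls.

## Working session

There is one attempt and no reset: what is moved stays moved. The work goes in short steps, Python scripts to look and compute and a tool call to move; the robot and the scene stay as the last step left them, time stands still between calls to the robot, and variables do not carry over. Pictures are saved under pics/ and viewed, at most 10 in all, crops included, and the job is handed in when it is done.

Besides the shell and the picture viewer there is one more tool, called after "Call:" in YAML: its name, and indented under it one key for each argument. carry_out: Moves the arm, as the interface text tells. Its arguments: {"type":"object","properties":{"plan":{"type":"array"},"gripper":{"type":"number"}},"required":["plan"]}

```bash
mkdir -p pics; python3 - <<'E'
from plant import bot
import cv2,numpy as np
print(bot.get_obs(),bot.grip_point_offset)
for n in("scene","top"):
    im=bot.capture(n);cv2.imwrite(f"pics/{n}0.png",im[:,:,::-1]);m=bot.camera_model(n)
    print(n,{k:np.round(v,3).tolist() for k,v in m.items()})
E
```

```text
{'time': 0.0, 'joint_positions': array([ 1.05500156e+00,  3.42710145e-01,  1.52498495e+00, -3.92339637e-05,
        1.27541663e+00, -1.46002047e-01]), 'dq': array([-0.00055172, -0.00054111,  0.00029132, -0.00172683,  0.00164028,
       -0.00114052]), 'tau': array([ 6.69018136e-04, -4.31241417e+01, -2.44221425e+01,  7.16616260e-02,
        5.60111634e-02, -1.00528064e-04]), 'tool_pos': array([189.53874084, 489.16281039, 226.06269083]), 'tcp_rot': array([-3.14008428e+00, -1.83882537e-04,  2.77181124e+00]), 'contact_force': array([ 0.68192534, -0.42256254,  0.04050342]), 'moment': array([-0.02100276,  0.00796596,  0.03984574]), 'finger_force': 0.0, 'grip_width': 91.74664583236084} 18.8
scene {'camera_matrix': [[424.842, 0.0, 316.866], [0.0, 424.842, 204.709], [0.0, 0.0, 1.0]], 'dist': [-0.082, 0.0, 0.0, 0.0, 0.0], 'R': [[0.876, -0.482, 0.015], [-0.325, -0.613, -0.72], [0.356, 0.626, -0.694]], 't': [-512.419, 230.312, 1056.011]}
top {'camera_matrix': [[452.279, 0.0, 319.428], [0.0, 452.279, 200.155], [0.0, 0.0, 1.0]], 'dist': [-0.035, 0.0, 0.0, 0.0, 0.0], 'R': [[-0.247, -0.969, -0.003], [-0.911, 0.233, -0.339], [0.33, -0.082, -0.941]], 't': [80.973, 557.741, 1025.638]}
```

View pics/top0.png

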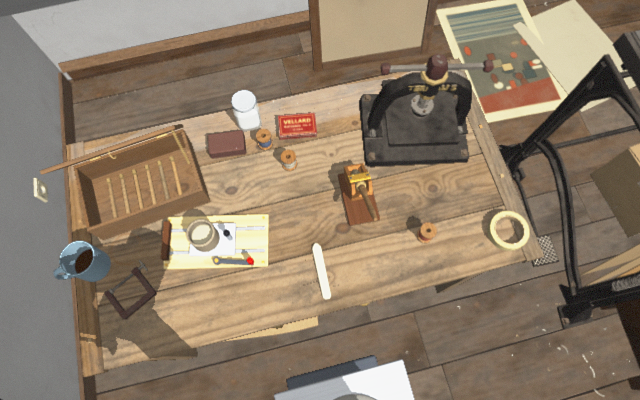

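View pics/scene0.png

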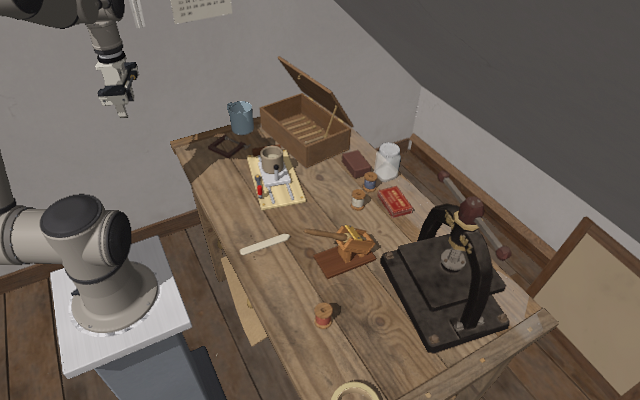

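The top view shows the station at about x 165–270, y 215–268, with the pot mouth near (203,231), black ball (227,233), red knob (250,261) and lever pivot (216,261). The brush handle runs from about (375,218) to the rest at (358,183). The spools are at (288,160) and (427,231), and the folder at (321,271). The scene view shows the same layout.

```bash
cat > h.py <<'E'
from plant import bot
import cv2,numpy as np
def ray(n,p,m=None):
    m=m or bot.camera_model(n);K,d,R,t=[np.array(m[k],float) for k in("camera_matrix","dist","R","t")]
    u=cv2.undistortPoints(np.array([[p]],float),K,d)[0,0]
    return -R.T@t, R.T@np.array([u[0],u[1],1])
def onz(n,p,z,m=None):
    c,v=ray(n,p,m);return c+v*(z-c[2])/v[2]
def proj(n,X,m=None):
    m=m or bot.camera_model(n)
    return cv2.projectPoints(np.array(X,float).reshape(-1,3),cv2.Rodrigues(np.array(m["R"]))[0],np.array(m["t"],float),np.array(m["camera_matrix"]),np.array(m["dist"]))[0][:,0]
def tri(rays):
    A=sum(np.eye(3)-np.outer(v,v)/(v@v) for c,v in rays);b=sum((np.eye(3)-np.outer(v,v)/(v@v))@c for c,v in rays)
    return np.linalg.solve(A,b)
E
python3 - <<'E'
from h import *
for k,p,z in [("pot",(203,231),95),("ball",(227,233),85),("knob",(250,261),60),("pivot",(216,261),27),("st1",(165,268),12),("st2",(268,265),12),("st3",(270,214),12),("folder0",(316,244),8),("folder1",(326,298),8),("sp",(288,155),52),("sr",(427,227),52),("tip",(375,218),170),("strap",(358,180),110)]:
    print(k,onz("top",p,z).round())
t=cv2.imread("pics/top0.png");s=cv2.imread("pics/scene0.png")
a=cv2.resize(t[205:275,155:275],None,fx=5,fy=5,interpolation=3);b=cv2.resize(t[155:235,325:395],None,fx=3,fy=3,interpolation=3)
c=cv2.resize(s[215:285,290:390],None,fx=4,fy=4,interpolation=3)
o=np.zeros((600,800,3),np.uint8);o[:350,:600]=a;o[355:595,:210]=b;o[355:600,220:620]=c[:245]
cv2.imwrite("pics/z.png",o)
E
```

```text
pot [554. 235.  95.]
ball [538. 180.  85.]
knob [462. 142.  60.]
pivot [491. 229.  27.]
st1 [509. 362.  12.]
st2 [452. 104.  12.]
st3 [585.  70.  12.]
folder0 [476. -29.   8.]
folder1 [335. -19.   8.]
sp [723. -14.  52.]
sr [ 438. -310.   52.]
tip [ 462. -165.  170.]
strap [ 584. -165.  110.]
```

View pics/z.png

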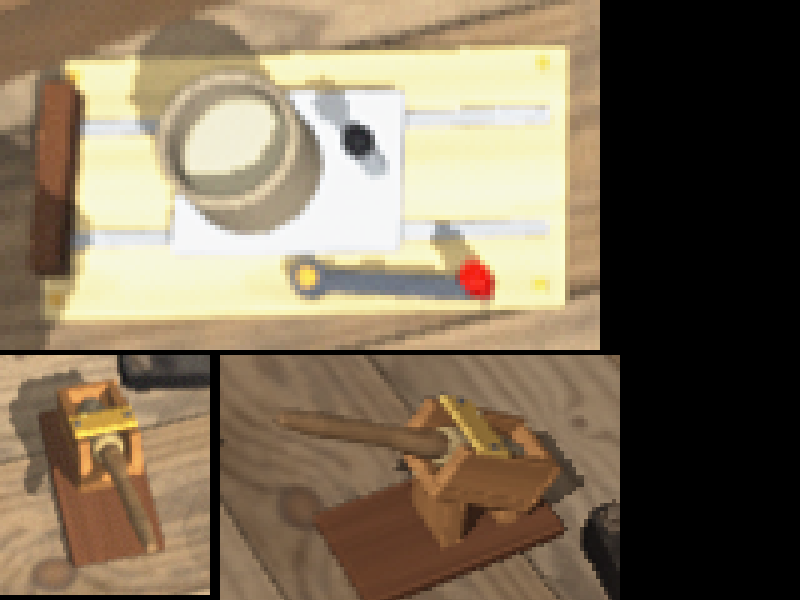

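The zoom shows the rim centre at about (202,233), ball (227,233), knob (250,261) and brass pivot (216,260). The brush handle points out of the rest towards the robot, with its end near (375,217).

Next I hover behind the station and look with the wrist camera.

Call:
carry_out:
  plan:
    - {"tx":26,"ty":-29,"rz":-0.12}
    - {"tx":26,"ty":-29,"rz":-0.12}
    - {"tx":26,"ty":-29,"rz":-0.12}
    - {"tx":26,"ty":-29,"rz":-0.12}
    - {"tx":26,"ty":-29,"rz":-0.12}
    - {"tx":26,"ty":-29,"rz":-0.12}
    - {"tx":26,"ty":-29,"rz":-0.12}
    - {"tx":26,"ty":-29,"rz":-0.12}
    - {"tx":26,"ty":-29,"rz":-0.12}
    - {"tx":26,"ty":-29,"rz":-0.12}
    - {"tx":26,"ty":-29,"rz":-0.12}
    - {"tx":26,"ty":-29,"rz":-0.12}
  gripper: 1

```text
invalid input at $.plan[0]: expected keys tx, ty, tz, rx, ry, rz
```

Call:
carry_out:
  plan:
    - {}
    - {}

```text
invalid input at $.plan[0]: expected keys tx, ty, tz, rx, ry, rz
```

```bash
python3 - <<'E'
from h import *
import json
m=bot.camera_model("wrist");im=bot.capture("wrist");cv2.imwrite("pics/w1.png",im[:,:,::-1])
json.dump({k:np.array(v).tolist() for k,v in m.items()},open("w1.json","w"))
print(np.array(m["R"]).round(2),(-np.array(m["R"]).T@m["t"]).round(),bot.get_obs()["tool_pos"])
E
```

```text
[[ 0.36  0.93 -0.  ]
 [ 0.89 -0.34  0.29]
 [ 0.27 -0.11 -0.96]] [116. 518. 385.] [189.58543976 489.26653638 226.20942393]
```

View pics/w1.png

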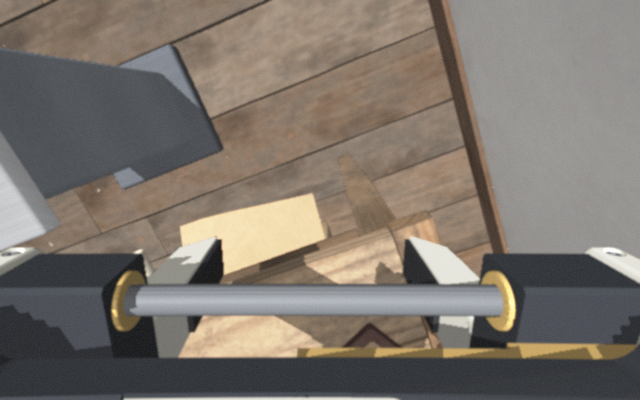

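The arm did not move because the rows need all six keys. The picture shows only floor and the bench edge, with the fingers at the bottom. I send the move again.

Call:
carry_out:
  plan:
    - {"tx":26,"ty":-29,"tz":0,"rx":0,"ry":0,"rz":-0.12}
    - {"tx":26,"ty":-29,"tz":0,"rx":0,"ry":0,"rz":-0.12}
    - {"tx":26,"ty":-29,"tz":0,"rx":0,"ry":0,"rz":-0.12}
    - {"tx":26,"ty":-29,"tz":0,"rx":0,"ry":0,"rz":-0.12}
    - {"tx":26,"ty":-29,"tz":0,"rx":0,"ry":0,"rz":-0.12}
    - {"tx":26,"ty":-29,"tz":0,"rx":0,"ry":0,"rz":-0.12}
    - {"tx":26,"ty":-29,"tz":0,"rx":0,"ry":0,"rz":-0.12}
    - {"tx":26,"ty":-29,"tz":0,"rx":0,"ry":0,"rz":-0.12}
    - {"tx":26,"ty":-29,"tz":0,"rx":0,"ry":0,"rz":-0.12}
    - {"tx":26,"ty":-29,"tz":0,"rx":0,"ry":0,"rz":-0.12}
    - {"tx":26,"ty":-29,"tz":0,"rx":0,"ry":0,"rz":-0.12}
    - {"tx":26,"ty":-29,"tz":0,"rx":0,"ry":0,"rz":-0.12}
  gripper: 1

```text
time: 1.35
tool_pos: [502.5, 140.1, 226.5]
tcp_rot: [-3.141, 0.0, 1.327]
contact_force: [0.6, 0.4, -0.4]
grip_width: 2.1
finger_force: 0.0
```

Call:
carry_out:
  plan:
    - {"tx":0,"ty":0,"tz":0,"rx":0,"ry":0,"rz":0}
    - {"tx":0,"ty":0,"tz":0,"rx":0,"ry":0,"rz":0}
    - {"tx":0,"ty":0,"tz":0,"rx":0,"ry":0,"rz":0}

```text
time: 1.65
tool_pos: [500.9, 142.2, 226.5]
tcp_rot: [-3.141, 0.0, 1.334]
contact_force: [0.5, -0.4, -0.6]
grip_width: 0.3
finger_force: 0.0
```

```bash
python3 - <<'E'
from h import *
import json
m=bot.camera_model("wrist");im=bot.capture("wrist");cv2.imwrite("pics/w2.png",im[:,:,::-1])
json.dump({k:np.array(v).tolist() for k,v in m.items()},open("w2.json","w"))
o=bot.get_obs();print((-np.array(m["R"]).T@m["t"]).round(),o["tool_pos"],o["tcp_rot"],o["time"])
E
```

```text
[519. 219. 385.] [500.88916255 142.45566703 226.6688773 ] [-3.14101710e+00 -1.74509418e-05  1.33393762e+00] 1.7
```

View pics/w2.png

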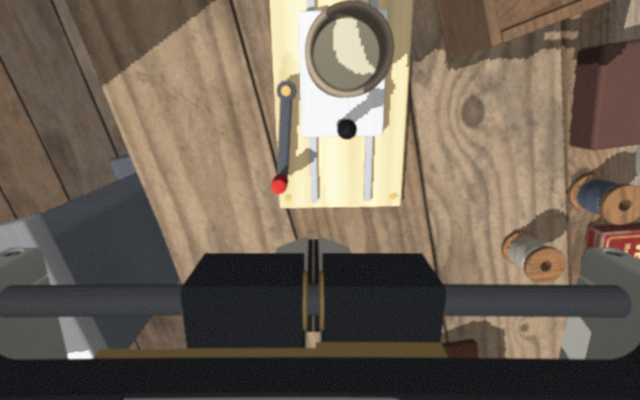

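The wrist view shows the rim centre near (349,49), black ball (347,129), red knob (279,185), brass pivot (287,91), base bottom corners (279,207) and (401,206), and track rails at x 314 and 367.

```bash
python3 - <<'E'
from h import *
import json
m=json.load(open("w2.json"))
t=cv2.imread("pics/top0.png").astype(int);w=cv2.imread("pics/w2.png").astype(int)
def red(i,x0,y0,x1,y1,f):
    s=i[y0:y1,x0:x1];v,u=np.nonzero(f(s));return (u.mean()+x0,v.mean()+y0)
fr=lambda s:(s[...,2]>150)&(s[...,1]<70); fb=lambda s:s.max(2)<50
fy=lambda s:(s[...,2]>190)&(s[...,0]<110)&(s[...,1]>110)
kt,kw=red(t,240,250,260,270,fr),red(w,260,170,300,200,fr)
bt,bw=red(t,220,226,234,240,fb),red(w,335,118,358,141,fb)
T=lambda a,b:tri([ray("top",a),ray("wrist",b,m)]).round(1)
print(kt,kw,bt,bw);print("knob",T(kt,kw),onz("wrist",kw,60,m).round(1));print("ball",T(bt,bw),onz("wrist",bw,81,m).round(1))
print("piv",T((216,260.2),(287,91)),onz("wrist",(287,91),27,m).round(1),"pot",T((201.6,233),(349,49)),onz("wrist",(349,49),95,m).round(1))
for p in[(279,207),(401,206),(270,0),(413,0)]:print(onz("wrist",p,12,m).round(1))
# brush handle mask lines for later: scene/top end & exit
print("brush end",tri([ray("top",(375.5,218.5)),ray("scene",(305,229.5-5+9))]).round())
E
```

```text
(np.float64(249.58620689655172), np.float64(260.58620689655174)) (np.float64(279.36538461538464), np.float64(184.93269230769232)) (np.float64(226.8), np.float64(231.6)) (np.float64(346.4728033472803), np.float64(128.4142259414226))
knob [465.6 142.9  51.9] [467.2 144.2  60. ]
ball [543.  182.7  76.5] [541.2 184.7  81. ]
piv [494.5 228.9  23.2] [494.8 228.6  27. ] pot [558.9 246.4  66.7] [554.6 245.5  95. ]
[452.3 108.   12. ]
[589.1  76.4  12. ]
[499.2 313.5  12. ]
[633.5 281.   12. ]
brush end [ 460. -167.  162.]
```

Call:
carry_out:
  plan:
    - {"tx":16,"ty":4,"tz":-20,"rx":0,"ry":0,"rz":0}
    - {"tx":17,"ty":5,"tz":-30,"rx":0,"ry":0,"rz":0.01}
    - {"tx":0,"ty":0,"tz":-40,"rx":0,"ry":0,"rz":0}
    - {"tx":0,"ty":0,"tz":-40,"rx":0,"ry":0,"rz":0}
    - {"tx":0,"ty":0,"tz":-30,"rx":0,"ry":0,"rz":0}
    - {"tx":0,"ty":0,"tz":-18,"rx":0,"ry":0,"rz":0}
    - {"tx":0,"ty":0,"tz":0,"rx":0,"ry":0,"rz":0}
    - {"tx":0,"ty":0,"tz":0,"rx":0,"ry":0,"rz":0}

```text
time: 2.5
tool_pos: [534.6, 151.4, 49.4]
tcp_rot: [3.141, -0.0, 1.343]
contact_force: [0.8, 0.1, -0.1]
grip_width: 0.5
finger_force: 0.0
```

Call:
carry_out:
  plan:
    - {"tx":1.1,"ty":4.9,"tz":0,"rx":0,"ry":0,"rz":0}
    - {"tx":1.1,"ty":4.9,"tz":0,"rx":0,"ry":0,"rz":0}
    - {"tx":1.1,"ty":4.9,"tz":0,"rx":0,"ry":0,"rz":0}
    - {"tx":1.1,"ty":4.9,"tz":0,"rx":0,"ry":0,"rz":0}
    - {"tx":1.1,"ty":4.9,"tz":0,"rx":0,"ry":0,"rz":0}
    - {"tx":1.1,"ty":4.9,"tz":0,"rx":0,"ry":0,"rz":0}
    - {"tx":1.1,"ty":4.9,"tz":0,"rx":0,"ry":0,"rz":0}
    - {"tx":1.1,"ty":4.9,"tz":0,"rx":0,"ry":0,"rz":0}
    - {"tx":1.1,"ty":4.9,"tz":0,"rx":0,"ry":0,"rz":0}
    - {"tx":1.1,"ty":4.9,"tz":0,"rx":0,"ry":0,"rz":0}

```text
time: 3.5
tool_pos: [545.8, 199.9, 48.7]
tcp_rot: [-3.142, 0.0, 1.342]
contact_force: [-1.3, -2.0, 1.8]
grip_width: 0.3
finger_force: 1.2
```

Call:
carry_out:
  plan:
    - {"tx":0.9,"ty":3.9,"tz":0,"rx":0,"ry":0,"rz":0}
    - {"tx":0.9,"ty":3.9,"tz":0,"rx":0,"ry":0,"rz":0}
    - {"tx":0.9,"ty":3.9,"tz":0,"rx":0,"ry":0,"rz":0}
    - {"tx":0.7,"ty":2,"tz":0,"rx":0,"ry":0,"rz":0}

```text
time: 3.9
tool_pos: [549.0, 213.7, 48.6]
tcp_rot: [-3.141, 0.0, 1.342]
contact_force: [-2.0, -2.0, 2.2]
grip_width: 0.5
finger_force: 1.1
```

Call:
carry_out:
  plan:
    - {"tx":0.4,"ty":2,"tz":0,"rx":0,"ry":0,"rz":0}
    - {"tx":0.4,"ty":2,"tz":0,"rx":0,"ry":0,"rz":0}

```text
time: 4.1
tool_pos: [549.8, 217.3, 48.7]
tcp_rot: [-3.141, 0.0, 1.342]
contact_force: [-0.7, -1.7, 1.3]
grip_width: 0.7
finger_force: 1.1
```

Call:
carry_out:
  plan:
    - {"tx":0.4,"ty":2,"tz":0,"rx":0,"ry":0,"rz":0}
    - {"tx":0.4,"ty":2,"tz":0,"rx":0,"ry":0,"rz":0}

```text
time: 4.3
tool_pos: [549.8, 218.3, 48.6]
tcp_rot: [-3.14, 0.006, 1.343]
contact_force: [-4.9, -21.8, 8.8]
grip_width: 0.6
finger_force: 10.7
```

Call:
carry_out:
  plan:
    - {"tx":-3,"ty":-13,"tz":0,"rx":0,"ry":0,"rz":0}
    - {"tx":-6,"ty":-27,"tz":0,"rx":0,"ry":0,"rz":0}
    - {"tx":0,"ty":0,"tz":30,"rx":0,"ry":0,"rz":0}
    - {"tx":0,"ty":0,"tz":36,"rx":0,"ry":0,"rz":0}
    - {"tx":-12,"ty":-3,"tz":0,"rx":0,"ry":0,"rz":-0.14}
    - {"tx":-14,"ty":-4,"tz":0,"rx":0,"ry":0,"rz":-0.14}
    - {"tx":-14,"ty":-4,"tz":0,"rx":0,"ry":0,"rz":-0.14}
    - {"tx":-14,"ty":-4,"tz":0,"rx":0,"ry":0,"rz":-0.14}
    - {"tx":-14,"ty":-4,"tz":0,"rx":0,"ry":0,"rz":-0.14}
    - {"tx":-14,"ty":-4,"tz":0,"rx":0,"ry":0,"rz":-0.14}
    - {"tx":-14,"ty":-3,"tz":0,"rx":0,"ry":0,"rz":-0.14}
    - {"tx":-8,"ty":-2,"tz":0,"rx":0,"ry":0,"rz":-0.14}

```text
time: 5.5
tool_pos: [436.8, 153.2, 114.7]
tcp_rot: [-3.141, -0.0, 0.216]
contact_force: [0.2, -0.4, -0.2]
grip_width: 0.3
finger_force: 0.0
```

Call:
carry_out:
  plan:
    - {"tx":0,"ty":0,"tz":0,"rx":0,"ry":0,"rz":-0.14}
    - {"tx":0,"ty":0,"tz":0,"rx":0,"ry":0,"rz":-0.14}
    - {"tx":0,"ty":0,"tz":0,"rx":0,"ry":0,"rz":-0.14}
    - {"tx":0,"ty":0,"tz":0,"rx":0,"ry":0,"rz":-0.12}
    - {"tx":0,"ty":0,"tz":0,"rx":0,"ry":0,"rz":0}
    - {"tx":0,"ty":0,"tz":0,"rx":0,"ry":0,"rz":0}

```text
time: 6.1
tool_pos: [437.9, 153.3, 114.8]
tcp_rot: [-3.141, -0.0, -0.315]
contact_force: [0.7, -0.3, 0.4]
grip_width: 0.3
finger_force: 0.0
```

Call:
carry_out:
  plan:
    - {"tx":0,"ty":0,"tz":-36,"rx":0,"ry":0,"rz":0}
    - {"tx":0,"ty":0,"tz":-36,"rx":0,"ry":0,"rz":0}
    - {"tx":0,"ty":0,"tz":0,"rx":0,"ry":0,"rz":0}
    - {"tx":0,"ty":0,"tz":0,"rx":0,"ry":0,"rz":0}

```text
time: 6.5
tool_pos: [437.7, 153.3, 43.0]
tcp_rot: [3.141, 0.001, -0.317]
contact_force: [0.8, -0.5, 0.2]
grip_width: 0.5
finger_force: 0.0
```

```bash
python3 - <<'E'
from h import *
ux=np.array([.975,-.222]);uy=np.array([.222,.975]);pv=np.array([494.7,228.7])
th=np.linspace(-.09,1.51,15)
P=np.array([pv+90*(np.sin(a)*ux-np.cos(a)*uy)-17.5*(np.cos(a)*ux+np.sin(a)*uy) for a in th])
print(P[0].round(1),P[-1].round(1),bot.get_obs()["tool_pos"].round(1));print(np.diff(P,axis=0).round(1).tolist(),th[1]-th[0])
E
```

```text
[450.3 148.5] [576.2 186.6] [437.7 153.3  43. ]
[[9.4, -4.5], [9.9, -3.4], [10.2, -2.3], [10.4, -1.1], [10.5, 0.1], [10.4, 1.3], [10.2, 2.5], [9.8, 3.6], [9.4, 4.7], [8.8, 5.7], [8.0, 6.7], [7.2, 7.6], [6.3, 8.3], [5.3, 9.0]] 0.1142857142857143
```

Call:
carry_out:
  plan:
    - {"tx":6.3,"ty":-2.4,"tz":0,"rx":0,"ry":0,"rz":0}
    - {"tx":6.3,"ty":-2.4,"tz":0,"rx":0,"ry":0,"rz":0}
    - {"tx":9.4,"ty":-4.5,"tz":0,"rx":0,"ry":0,"rz":0.114}
    - {"tx":9.9,"ty":-3.4,"tz":0,"rx":0,"ry":0,"rz":0.114}
    - {"tx":10.2,"ty":-2.3,"tz":0,"rx":0,"ry":0,"rz":0.114}
    - {"tx":10.4,"ty":-1.1,"tz":0,"rx":0,"ry":0,"rz":0.114}
    - {"tx":10.5,"ty":0.1,"tz":0,"rx":0,"ry":0,"rz":0.114}
    - {"tx":10.4,"ty":1.3,"tz":0,"rx":0,"ry":0,"rz":0.114}
    - {"tx":10.2,"ty":2.5,"tz":0,"rx":0,"ry":0,"rz":0.114}
    - {"tx":9.8,"ty":3.6,"tz":0,"rx":0,"ry":0,"rz":0.114}

```text
time: 7.5
tool_pos: [532.4, 144.4, 44.0]
tcp_rot: [3.141, -0.001, 0.598]
contact_force: [-1.1, 1.2, 0.2]
grip_width: 0.3
finger_force: 0.5
```

Call:
carry_out:
  plan:
    - {"tx":9.4,"ty":4.7,"tz":0,"rx":0,"ry":0,"rz":0.114}
    - {"tx":8.8,"ty":5.7,"tz":0,"rx":0,"ry":0,"rz":0.114}
    - {"tx":8.0,"ty":6.7,"tz":0,"rx":0,"ry":0,"rz":0.114}
    - {"tx":7.2,"ty":7.6,"tz":0,"rx":0,"ry":0,"rz":0.114}
    - {"tx":6.3,"ty":8.3,"tz":0,"rx":0,"ry":0,"rz":0.114}
    - {"tx":3.5,"ty":6.0,"tz":0,"rx":0,"ry":0,"rz":0.1}

```text
time: 8.1
tool_pos: [576.0, 183.7, 44.1]
tcp_rot: [3.139, -0.001, 1.269]
contact_force: [-0.1, -1.5, -0.3]
grip_width: 0.5
finger_force: 0.4
```

Call:
carry_out:
  plan:
    - {"tx":0.7,"ty":2,"tz":0,"rx":0,"ry":0,"rz":0}
    - {"tx":0.5,"ty":2,"tz":0,"rx":0,"ry":0,"rz":0}

```text
time: 8.3
tool_pos: [576.3, 187.5, 43.6]
tcp_rot: [3.14, -0.001, 1.261]
contact_force: [0.1, -0.8, 0.7]
grip_width: -0.1
finger_force: 0.3
```

Call:
carry_out:
  plan:
    - {"tx":0.5,"ty":2,"tz":0,"rx":0,"ry":0,"rz":0.04}
    - {"tx":0.5,"ty":1.5,"tz":0,"rx":0,"ry":0,"rz":0.04}

```text
time: 8.5
tool_pos: [577.0, 190.8, 43.3]
tcp_rot: [3.14, -0.0, 1.343]
contact_force: [0.3, -1.2, -0.7]
grip_width: 0.2
finger_force: 0.5
```

Call:
carry_out:
  plan:
    - {"tx":0.3,"ty":1.2,"tz":0,"rx":0,"ry":0,"rz":0}
    - {"tx":0,"ty":0,"tz":0,"rx":0,"ry":0,"rz":0}

```text
time: 8.7
tool_pos: [577.2, 191.8, 43.2]
tcp_rot: [3.141, 0.0, 1.341]
contact_force: [1.7, -2.6, 0.9]
grip_width: 0.4
finger_force: 1.4
```

Call:
carry_out:
  plan:
    - {"tx":0.3,"ty":1.2,"tz":0,"rx":0,"ry":0,"rz":0}
    - {"tx":0,"ty":0,"tz":0,"rx":0,"ry":0,"rz":0}

```text
time: 8.9
tool_pos: [577.3, 192.1, 43.1]
tcp_rot: [3.141, 0.002, 1.342]
contact_force: [0.1, -7.1, 3.9]
grip_width: 0.3
finger_force: 3.7
```

Call:
carry_out:
  plan:
    - {"tx":0.2,"ty":1.0,"tz":0,"rx":0,"ry":0,"rz":0}
    - {"tx":-3,"ty":-15,"tz":0,"rx":0,"ry":0,"rz":0}
    - {"tx":-5,"ty":-20,"tz":0,"rx":0,"ry":0,"rz":0}
    - {"tx":0,"ty":0,"tz":40,"rx":0,"ry":0,"rz":0}
    - {"tx":0,"ty":0,"tz":45,"rx":0,"ry":0,"rz":0}
    - {"tx":0,"ty":0,"tz":45,"rx":0,"ry":0,"rz":0}
    - {"tx":-10,"ty":0,"tz":45,"rx":0,"ry":0,"rz":0}
    - {"tx":-20,"ty":0,"tz":20,"rx":0,"ry":0,"rz":0}
    - {"tx":0,"ty":0,"tz":0,"rx":0,"ry":0,"rz":0}
    - {"tx":0,"ty":0,"tz":0,"rx":0,"ry":0,"rz":0}

```text
time: 9.9
tool_pos: [539.0, 159.4, 237.6]
tcp_rot: [3.141, -0.001, 1.343]
contact_force: [0.3, -0.2, -0.3]
grip_width: 0.7
finger_force: 0.0
```

```bash
python3 - <<'E'
from h import *
import json
m=bot.camera_model("wrist");im=bot.capture("wrist");cv2.imwrite("pics/w3.png",im[:,:,::-1])
json.dump({k:np.array(v).tolist() for k,v in m.items()},open("w3.json","w"))
print(bot.get_obs()["tool_pos"])
E
```

```text
[538.98961486 159.31983065 236.59316166]
```

View pics/w3.png

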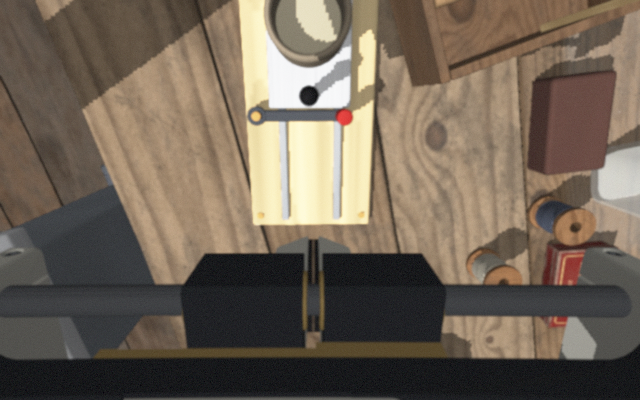

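Call:
carry_out:
  plan:
    - {"tx":-9,"ty":-27,"tz":2,"rx":0,"ry":0,"rz":-0.112}
    - {"tx":-9,"ty":-27,"tz":2,"rx":0,"ry":0,"rz":-0.112}
    - {"tx":-9,"ty":-27,"tz":2,"rx":0,"ry":0,"rz":-0.112}
    - {"tx":-9,"ty":-27,"tz":2,"rx":0,"ry":0,"rz":-0.112}
    - {"tx":-9,"ty":-27,"tz":2,"rx":0,"ry":0,"rz":-0.112}
    - {"tx":-9,"ty":-27,"tz":2,"rx":0,"ry":0,"rz":-0.112}
    - {"tx":-9,"ty":-27,"tz":2,"rx":0,"ry":0,"rz":-0.112}
    - {"tx":-9,"ty":-27,"tz":2,"rx":0,"ry":0,"rz":-0.112}
    - {"tx":-9,"ty":-27,"tz":2,"rx":0,"ry":0,"rz":-0.112}
    - {"tx":-9,"ty":-27,"tz":2,"rx":0,"ry":0,"rz":-0.112}
    - {"tx":-9,"ty":-27,"tz":2,"rx":0,"ry":0,"rz":-0.112}
    - {"tx":-9,"ty":-27,"tz":2,"rx":0,"ry":0,"rz":-0.112}
  gripper: 0

```text
time: 11.15
tool_pos: [430.7, -165.6, 259.9]
tcp_rot: [-3.14, 0.003, -0.005]
contact_force: [-0.4, -0.4, -0.4]
grip_width: 89.7
finger_force: 0.0
```

Call:
carry_out:
  plan:
    - {"tx":0,"ty":0,"tz":0,"rx":0,"ry":0,"rz":0}
    - {"tx":0,"ty":0,"tz":0,"rx":0,"ry":0,"rz":0}
    - {"tx":0,"ty":0,"tz":0,"rx":0,"ry":0,"rz":0}

```text
time: 11.45
tool_pos: [431.4, -163.8, 260.8]
tcp_rot: [-3.14, 0.002, 0.001]
contact_force: [0.8, -0.2, 0.7]
grip_width: 91.8
finger_force: 0.0
```

```bash
python3 - <<'E'
from h import *
import json
m=bot.camera_model("wrist");im=bot.capture("wrist");cv2.imwrite("pics/w4.png",im[:,:,::-1])
json.dump({k:np.array(v).tolist() for k,v in m.items()},open("w4.json","w"))
o=bot.get_obs();print(o["tool_pos"],o["tcp_rot"],o["joint_positions"])
E
```

```text
[ 431.4656518  -163.69717223  260.97876131] [-3.14059877e+00  1.21771992e-03  1.50506155e-03] [-5.29111006e-01  1.98340674e-01  1.62567848e+00  2.48812526e-04
  1.31912676e+00  1.04011872e+00]
```

View pics/w4.png

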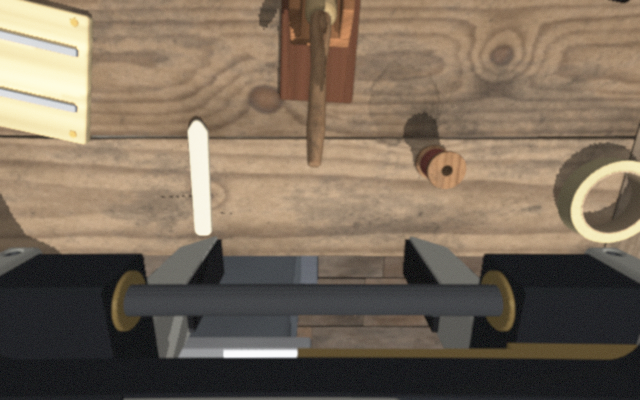

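w3 shows the lever straight across behind the home carriage: pivot (257,117), knob (345,117), ball (309,95) and rim centre (307,20). w4 shows the brush handle's end at (315,164), with the handle running up to the socket at about (321,18). The rest base's near edge runs from (281,100) to (353,102).

```bash
python3 - <<'E'
from h import *
import json
m=json.load(open("w4.json"));m3=json.load(open("w3.json"))
print("pot",onz("wrist",(307,20),95,m3).round(1),"ball",onz("wrist",(309,95),81,m3).round(1),"knob",onz("wrist",(345,117),60,m3).round(1),"piv",onz("wrist",(257,117),27,m3).round(1))
e=onz("wrist",(315,164),170,m);b0=onz("wrist",(281,100),12,m);b1=onz("wrist",(353,102),12,m);s0=onz("wrist",(288,0),12,m);s1=onz("wrist",(356,40),12,m)
for n,v in dict(end=e,b0=b0,b1=b1,mouth=onz("wrist",(321,15),94,m),end150=onz("wrist",(315,164),160,m),endTri=tri([ray("wrist",(315,162),m),ray("top",(375.5,217.5))])).items():print(n,v.round(1))
print("yaw", np.arctan2(*(b1-b0)[:2]))
# check along handle axis: mid handle pixels rows
w=cv2.imread("pics/w4.png")
for yaw in(-.05,-.02,0,.03):
    d=np.array([np.cos(yaw),np.sin(yaw),-.7002]);d/=np.linalg.norm(d)
    X=[e+d*s for s in(0,40,73,136)];print(yaw,[x.round().tolist() for x in X],proj("wrist",X,m).round(0).tolist())
E
```

```text
pot [564.8 292.5  95. ] ball [553.3 237.   81. ] knob [582.2 209.7  60. ] piv [494.4 227.8  27. ]
end [ 460.7 -165.   170. ]
b0 [ 503.8 -126.6   12. ]
b1 [ 501.8 -209.2   12. ]
mouth [ 574.5 -170.    94. ]
end150 [ 458.7 -165.1  160. ]
endTri [ 462.3 -165.7  172.1]
yaw -3.117509116019383
-0.05 [[461.0, -165.0, 170.0], [493.0, -167.0, 147.0], [520.0, -168.0, 128.0], [572.0, -171.0, 92.0]] [[315.0, 164.0], [317.0, 117.0], [319.0, 81.0], [322.0, 19.0]]
-0.02 [[461.0, -165.0, 170.0], [493.0, -166.0, 147.0], [520.0, -166.0, 128.0], [572.0, -167.0, 92.0]] [[315.0, 164.0], [316.0, 117.0], [317.0, 81.0], [318.0, 19.0]]
0 [[461.0, -165.0, 170.0], [493.0, -165.0, 147.0], [520.0, -165.0, 128.0], [572.0, -165.0, 92.0]] [[315.0, 164.0], [315.0, 117.0], [315.0, 81.0], [315.0, 19.0]]
0.03 [[461.0, -165.0, 170.0], [493.0, -164.0, 147.0], [520.0, -163.0, 128.0], [572.0, -162.0, 92.0]] [[315.0, 164.0], [314.0, 117.0], [313.0, 81.0], [311.0, 19.0]]
```

Call:
carry_out:
  plan:
    - {"tx":20,"ty":-1,"tz":-5,"rx":0,"ry":0.1,"rz":0}
    - {"tx":20,"ty":-1,"tz":-10,"rx":0,"ry":0.1,"rz":-0.01}
    - {"tx":20,"ty":-1,"tz":-15,"rx":0,"ry":0.1,"rz":-0.01}
    - {"tx":20,"ty":-0.3,"tz":-19,"rx":0,"ry":0.1,"rz":-0.015}
    - {"tx":20,"ty":0,"tz":-20,"rx":0,"ry":0.1,"rz":0}
    - {"tx":19,"ty":0,"tz":-20,"rx":0,"ry":0.111,"rz":0}
    - {"tx":0,"ty":0,"tz":0,"rx":0,"ry":0,"rz":0}
    - {"tx":0,"ty":0,"tz":0,"rx":0,"ry":0,"rz":0}
    - {"tx":0,"ty":0,"tz":0,"rx":0,"ry":0,"rz":0}

```text
time: 12.4
tool_pos: [550.6, -167.5, 175.3]
tcp_rot: [3.125, 0.606, -0.041]
contact_force: [-0.5, 0.0, 1.6]
grip_width: 91.6
finger_force: 0.0
```

```bash
python3 - <<'E'
from h import *
import json
m=bot.camera_model("wrist");im=bot.capture("wrist");cv2.imwrite("pics/w5.png",im[:,:,::-1])
o=bot.get_obs();print(o["tool_pos"],o["joint_positions"])
from scipy.spatial.transform import Rotation as R
Rm=R.from_euler("xyz",o["tcp_rot"]).as_matrix();print(Rm.round(3))
print(proj("wrist",[[461,-165,171],[521,-167.5,130],[572,-170,94]],m).round())
E
```

```text
[ 550.60551844 -167.79383068  176.67410825] [-0.33039346  0.85661163  0.90053402 -0.19302422  1.95825072  1.25715848]
[[ 0.822 -0.033 -0.568]
 [-0.035 -0.999  0.007]
 [-0.568  0.014 -0.823]]
[[313. 310.]
 [313. 216.]
 [314. 119.]]
```

View pics/w5.png

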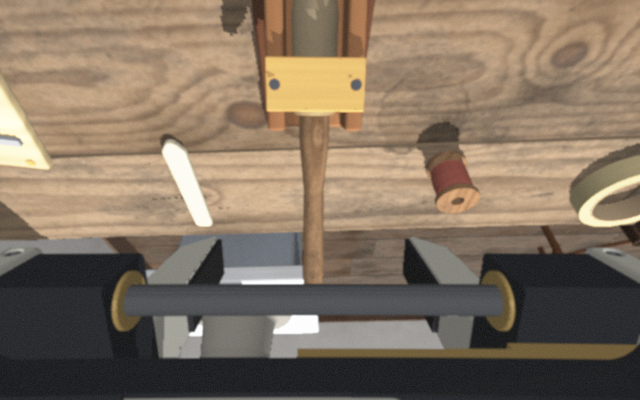

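The view shows the handle centred between the fingers at x≈313, with the brass strap at (315,85), matching the predicted axis.

Call:
carry_out:
  plan:
    - {"tx":-8,"ty":0,"tz":-11,"rx":0,"ry":0,"rz":0}
    - {"tx":-8,"ty":0,"tz":-12,"rx":0,"ry":0,"rz":0}
    - {"tx":-8,"ty":0,"tz":-12,"rx":0,"ry":0,"rz":0}
    - {"tx":-8,"ty":0,"tz":-12,"rx":0,"ry":0,"rz":0}
    - {"tx":-8,"ty":0,"tz":-12,"rx":0,"ry":0,"rz":0}
    - {"tx":0,"ty":0,"tz":0,"rx":0,"ry":0,"rz":0}
    - {"tx":0,"ty":0,"tz":0,"rx":0,"ry":0,"rz":0}

```text
time: 13.15
tool_pos: [510.9, -168.2, 117.2]
tcp_rot: [3.125, 0.605, -0.043]
contact_force: [-0.6, 0.2, 0.2]
grip_width: 92.0
finger_force: 0.0
```

Call:
carry_out:
  plan:
    - {"tx":0,"ty":0,"tz":0,"rx":0,"ry":0,"rz":0}
    - {"tx":0,"ty":0,"tz":0,"rx":0,"ry":0,"rz":0}
    - {"tx":0,"ty":0,"tz":0,"rx":0,"ry":0,"rz":0}
    - {"tx":0,"ty":0,"tz":0,"rx":0,"ry":0,"rz":0}
    - {"tx":0,"ty":0,"tz":0,"rx":0,"ry":0,"rz":0}
    - {"tx":0,"ty":0,"tz":0,"rx":0,"ry":0,"rz":0}
    - {"tx":0,"ty":0,"tz":0,"rx":0,"ry":0,"rz":0}
    - {"tx":0,"ty":0,"tz":0,"rx":0,"ry":0,"rz":0}
    - {"tx":0,"ty":0,"tz":0,"rx":0,"ry":0,"rz":0}
    - {"tx":0,"ty":0,"tz":0,"rx":0,"ry":0,"rz":0}
  gripper: 1

```text
time: 14.15
tool_pos: [510.3, -167.8, 113.7]
tcp_rot: [3.127, 0.611, -0.041]
contact_force: [-0.2, -0.2, -0.6]
grip_width: 16.5
finger_force: 4.7
```

Call:
carry_out:
  plan:
    - {"tx":0,"ty":0,"tz":0,"rx":0,"ry":0,"rz":0}
    - {"tx":0,"ty":0,"tz":0,"rx":0,"ry":0,"rz":0}
    - {"tx":-4.1,"ty":0.2,"tz":2.9,"rx":0,"ry":0,"rz":0}
    - {"tx":-4.1,"ty":0.2,"tz":2.9,"rx":0,"ry":0,"rz":0}
    - {"tx":-4.1,"ty":0.2,"tz":2.9,"rx":0,"ry":0,"rz":0}
    - {"tx":-4.1,"ty":0.1,"tz":2.9,"rx":0,"ry":0,"rz":0}

```text
time: 14.75
tool_pos: [493.5, -167.1, 125.8]
tcp_rot: [3.127, 0.611, -0.041]
contact_force: [0.9, 0.9, -0.4]
grip_width: 15.4
finger_force: 30.0
```

Call:
carry_out:
  plan:
    - {"tx":-8.2,"ty":0.3,"tz":5.7,"rx":0,"ry":0,"rz":0}
    - {"tx":-8.2,"ty":0.3,"tz":5.7,"rx":0,"ry":0,"rz":0}
    - {"tx":-8.2,"ty":0.3,"tz":5.7,"rx":0,"ry":0,"rz":0}
    - {"tx":-8.2,"ty":0.3,"tz":5.7,"rx":0,"ry":0,"rz":0}
    - {"tx":-8.2,"ty":0.3,"tz":5.7,"rx":0,"ry":0,"rz":0}
    - {"tx":-8.2,"ty":0.3,"tz":5.7,"rx":0,"ry":0,"rz":0}
    - {"tx":-8.2,"ty":0.3,"tz":5.7,"rx":0,"ry":0,"rz":0}
    - {"tx":-8.2,"ty":0.3,"tz":5.7,"rx":0,"ry":0,"rz":0}
    - {"tx":-8.2,"ty":0.3,"tz":5.7,"rx":0,"ry":0,"rz":0}
    - {"tx":-8.2,"ty":0.3,"tz":5.7,"rx":0,"ry":0,"rz":0}

```text
time: 15.75
tool_pos: [411.2, -164.0, 182.8]
tcp_rot: [3.127, 0.611, -0.041]
contact_force: [1.2, -0.8, -0.1]
grip_width: 15.7
finger_force: 30.0
```

Call:
carry_out:
  plan:
    - {"tx":0,"ty":0,"tz":15,"rx":0,"ry":0,"rz":0}
    - {"tx":0,"ty":0,"tz":15,"rx":0,"ry":-0.05,"rz":0}
    - {"tx":0,"ty":0,"tz":10,"rx":0,"ry":-0.1,"rz":0}
    - {"tx":0,"ty":0,"tz":10,"rx":0,"ry":-0.1,"rz":0}
    - {"tx":0,"ty":0,"tz":10,"rx":0,"ry":-0.1,"rz":0}
    - {"tx":0,"ty":0,"tz":0,"rx":0,"ry":-0.1,"rz":0}
    - {"tx":0,"ty":0,"tz":0,"rx":0,"ry":-0.1,"rz":0}
    - {"tx":0,"ty":0,"tz":0,"rx":0,"ry":-0.061,"rz":0}
    - {"tx":0,"ty":5,"tz":0,"rx":0,"ry":0,"rz":0}
    - {"tx":0,"ty":15,"tz":0,"rx":0,"ry":0,"rz":0}

```text
time: 16.75
tool_pos: [411.6, -144.2, 242.6]
tcp_rot: [-3.133, 0.001, -0.036]
contact_force: [0.2, -0.4, -0.7]
grip_width: 15.8
finger_force: 30.0
```

Call:
carry_out:
  plan:
    - {"tx":3,"ty":30,"tz":0,"rx":0,"ry":0,"rz":0}
    - {"tx":3,"ty":38,"tz":0,"rx":0,"ry":0,"rz":0}
    - {"tx":4,"ty":38,"tz":0,"rx":0,"ry":0,"rz":0}
    - {"tx":4,"ty":38,"tz":0,"rx":0,"ry":0,"rz":0}
    - {"tx":4,"ty":38,"tz":0,"rx":0,"ry":0,"rz":0}
    - {"tx":4,"ty":38,"tz":0,"rx":0,"ry":0,"rz":0}
    - {"tx":4,"ty":38,"tz":0,"rx":0,"ry":0,"rz":0}
    - {"tx":4,"ty":38,"tz":0,"rx":0,"ry":0,"rz":0}
    - {"tx":4,"ty":38,"tz":0,"rx":0,"ry":0,"rz":0}
    - {"tx":4,"ty":38,"tz":0,"rx":0,"ry":0,"rz":0}
    - {"tx":1,"ty":38,"tz":0,"rx":0,"ry":0,"rz":0}
    - {"tx":0,"ty":20,"tz":0,"rx":0,"ry":0,"rz":0}

```text
time: 17.95
tool_pos: [449.7, 289.9, 241.5]
tcp_rot: [-3.133, 0.002, -0.031]
contact_force: [0.4, 0.2, 0.5]
grip_width: 15.6
finger_force: 30.0
```

Call:
carry_out:
  plan:
    - {"tx":0,"ty":10,"tz":0,"rx":0,"ry":0,"rz":0}
    - {"tx":0,"ty":0,"tz":-15,"rx":0,"ry":0,"rz":0}
    - {"tx":0,"ty":0,"tz":-20,"rx":0,"ry":0,"rz":0}
    - {"tx":0,"ty":0,"tz":-20,"rx":0,"ry":0,"rz":0}
    - {"tx":0,"ty":0,"tz":-9,"rx":0,"ry":0,"rz":0}
    - {"tx":0,"ty":0,"tz":0,"rx":0,"ry":0,"rz":0}
    - {"tx":0,"ty":0,"tz":0,"rx":0,"ry":0,"rz":0}
    - {"tx":0,"ty":0,"tz":0,"rx":0,"ry":0,"rz":0}

```text
time: 18.75
tool_pos: [451.5, 296.1, 179.4]
tcp_rot: [-3.132, -0.001, -0.034]
contact_force: [-0.2, 0.5, -0.1]
grip_width: 15.4
finger_force: 30.0
```

```bash
python3 - <<'E'
from h import *
import json
ims=[]
for n in("top","scene","wrist"):
    cv2.imwrite(f"pics/f_{n}.png",bot.capture(n)[:,:,::-1])
json.dump({k:np.array(v).tolist() for k,v in bot.camera_model("wrist").items()},open("wf.json","w"))
t,s,w=[cv2.imread(f"pics/f_{n}.png") for n in("top","scene","wrist")]
o=np.zeros((600,800,3),np.uint8)
o[:300,:400]=cv2.resize(t[195:270,150:250],None,fx=4,fy=4,interpolation=3)
o[:300,400:]=cv2.resize(s[105:205,215:349],(400,300),interpolation=3)
o[300:,:480]=cv2.resize(w,(480,300))
cv2.imwrite("pics/f.png",o)
b=bot.get_obs();print(b["tool_pos"],b["tcp_rot"],b["grip_width"],b["finger_force"])
g=b["tool_pos"]+[0,0,18.8]
for X in ([567,297,95],[564.8,292.5,95],g,g+[117,-4.6,0],g+[143,-5.7,0]):print(np.round(X),[proj(n,X).round(1).tolist() for n in("top","scene","wrist")])
E
```

```text
[451.27105261 296.05250654 179.0938299 ] [-3.13201638e+00 -1.02615046e-03 -3.39536661e-02] 15.70186709140757 29.992838893085718
[567 297  95] [[[177.1, 232.2]], [[268.5, 141.8]], [[307.1, 34.6]]]
[565. 292.  95.] [[[179.0, 232.6]], [[268.4, 142.7]], [[314.2, 38.1]]]
[451. 296. 198.] [[[171.0, 269.4]], [[231.1, 124.5]], [[312.8, 273.2]]]
[568. 291. 198.] [[[165.7, 218.4]], [[267.5, 115.3]], [[315.1, -19.2]]]
[594. 290. 198.] [[[164.6, 207.6]], [[275.4, 113.4]], [[316.0, -110.1]]]
```

View pics/f.png

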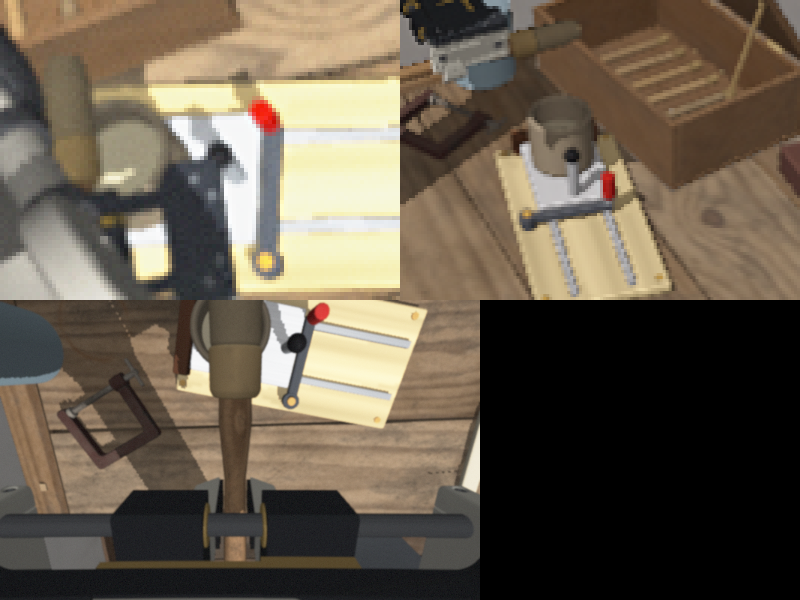

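The final view shows the lever locked across (red knob far side, brass pivot near side) and the pot home. The bristle tip is at scene (275,115), where predicted. The rim is centred at wrist x≈307 while the bristles are at 315, so they need about 6 mm more in +y.

Call:
carry_out:
  plan:
    - {"tx":0.5,"ty":3,"tz":-1,"rx":0,"ry":0,"rz":0}
    - {"tx":0.5,"ty":3,"tz":-1,"rx":0,"ry":0,"rz":0}
    - {"tx":0,"ty":0,"tz":0,"rx":0,"ry":0,"rz":0}
    - {"tx":0,"ty":0,"tz":0,"rx":0,"ry":0,"rz":0}
    - {"tx":0,"ty":0,"tz":0,"rx":0,"ry":0,"rz":0}
    - {"tx":0,"ty":0,"tz":0,"rx":0,"ry":0,"rz":0}

```text
time: 19.5
tool_pos: [451.9, 301.9, 176.3]
tcp_rot: [-3.133, 0.0, -0.034]
contact_force: [0.1, -0.1, -1.1]
grip_width: 15.6
finger_force: 30.0
```

```bash
python3 -c "
from plant import bot
o=bot.get_obs();print(o['tool_pos'],o['finger_force'],o['contact_force']);print(bot.close_job())"
```

```text
[451.9346425  301.88566092 176.31691421] 29.992984905838966 [ 0.06058064 -0.05887098 -1.05739583]
the job is handed in; nothing more can be done
None
```

The job is handed in at 19.5 s on the robot's clock: the carriage was pushed home and the lever locked, each until force showed its stop, and the brush is held level, bristles over the pot's mouth about 10 cm above the rim by my measurements; the spools and folder were never approached, and no verdict came back.

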